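One turn of the planer's hand wheel

TASK

Set the small thickness planer for its next pass: push the red upright handle of the hand wheel on its top with your fingertips, clockwise seen from above, through exactly one full turn, so that the handle comes back to where it started. Only push the handle, gently, never gripping it, then let go. Leave everything else on the bench and on the machine where it is.

Things in the scene. Friction and masses are not known exactly. Their poses are not given: they have to be found in the camera images.
- wheel (a joint): angle (rad) of the planer's hand wheel about its vertical axis; grows as the wheel turns clockwise seen from above, one full turn is 6.283. It may start anywhere between -2.7 and 2.7. It turns freely either way for more than a turn, with light friction (2 to 3 N at the handle), and stays where it is left.
- hub (a point): centre of the hand wheel, on its vertical axis, on the top face of the hub, 229 mm above the bench. The aluminium wheel is a round-bar rim (mean radius 68 mm, bar 14 mm thick, top of the rim 226 mm above the bench) on three spokes; nothing on the hub or spokes rises higher than 229 mm. It sits above the blue bridge (170x300 mm, top 193 mm above the bench) of the planer.
- handle: red upright spoke handle on the rim (a grip that spins freely on its own pin), 68 mm from the wheel's axis: a tapered round grip 16 to 24 mm thick, 64 mm tall, standing from 225 to 289 mm above the bench; origin at its centre, half-way up (257 mm)
- planer: the compact thickness planer with blue uprights and bridge, fixed to the bench; origin on the bench under its middle (under the wheel's axis), x along the feed, away from the robot at yaw 0, z up. Base and bed measure 340x300 mm, a black motor 90 mm across reaches 216 mm out on its +y side at 95 mm height; it may stand turned by up to 0.4 rad.
- birdhouse_a: bystander, to be left alone: dark wooden birdhouse with grey pitched roof, 130x120x140 (sizes in mm); origin at the centre of its underside
- birdhouse_b: bystander, to be left alone: plank birdhouse with dark pitched roof, 130x120x140 (sizes in mm); origin at the centre of its underside
- slat: bystander, to be left alone: pale wooden board 110x90x14 lying loose on the planer's bed on the robot's side (sizes in mm); origin at the centre of its underside
- gauge: bystander, to be left alone: brass setting block 50x20x16 lying loose on top of the planer's blue bridge, beside the wheel (sizes in mm); origin at the centre of its underside
- glue: bystander, to be left alone: yellow glue bottle, 56 across, 150 tall (sizes in mm); origin at the centre of its underside
- screws: bystander, to be left alone: glass screw jar, 70 across, 80 tall (sizes in mm); origin at the centre of its underside
- tape: bystander, to be left alone: yellow tape measure 75x38x65 (sizes in mm); origin at the centre of its underside

How it is judged:
By the outcome, as a careful person would: the job done as asked, in the order asked, and still so for the second after the job is handed in, with the robot touching nothing.
It also fails if it takes over 58 s, if anything falls off the work surface, if the arm or the gripper's body presses on something with over 40 N, if the wrist force passes 120 N, or if a joint passes its speed limit or range.

ROBOT

A 7-joint arm with a two-finger parallel gripper is mounted at the origin on the work surface. World frame = base frame: x ahead of the robot, y to its left, z up, the work surface at z = 0. Lengths are in m, angles in rad, forces in N, time in s.
With the tool pointing down it reaches from about 0.425 to 0.925 m from the base axis. Payload 6.8 kg.
Tool frame: the origin (TCP) lies midway between the tips of the shut fingers; the grasp point (between the pads) lies 19 mm behind it (grip_point_offset is the distance from the TCP to the grasp point, in m); y points along the fingers, x is the direction in which the jaws open and shut, and the axes are right-handed (so a half turn about y gives the same grasp; the last joint's range is limited). The gripper opens to 85 mm and grips with 20 to 120 N. Pads are 22 mm wide; open, the fingers measure 114 mm over their backs; the gripper's body (76 mm by 85 mm) begins 54 mm behind the grasp point. The pads swing forward as they close: fully open they stand 13 mm farther back than shut.
Start: joints at [1.054, 0.477, 0.022, 1.555, -0.011, 1.109, -0.083], TCP at [0.268, -0.619, 0.231] pointing down, gripper open.
Joint ranges: [-2.96, 2.96], [-0.34, 2.1], [-1.41, 1.46], [0.24, 2.44], [-1.37, 4.51], [0.17, 1.92], [-2.96, 2.96]. Speed limits (rad/s): [2.39, 2.39, 3.14, 3.14, 3.14, 3.14, 3.14].

INTERFACE

Orientations are given as a unit quaternion [w, x, y, z].
In Python, from station import get_obs, read_camera, hand_in, grip_point_offset gives the robot as it stands.
- The arm moves only by the tool play_rows, never from a script. Its argument "increments" is a list of rows, each a list of 2 entries, a list of its own where there are three numbers: the shift along the tool's x, y, z in m, then the turn, a rotation vector about the tool's x, y, z in degrees. In form: [[[tx, ty, tz], [ax, ay, az]], ...]. A call has 1 to 20 rows; each row shifts and turns the commanded pose from where the row before left it, along the tool's axes as they then stand; what a row does not reach is not made up. A row lasts 1/12 s, in which the tool goes at most 41.7 mm and 7.16 degrees, less where a joint would pass 70% of its speed; a pose out of reach is approached as far as the arm can. A call with a gripper value outside its range is refused whole. "gripper" is the finger opening in m, from 0 to 0.0854, set as the call begins (left out, the last holds). The fingers move at their own pace and stop on an object; "grip_force" is the grip in N (left out, the last holds). Time passes only in rows, so rows that do not move let the fingers close. It gives the time, the measured TCP pose, the force and the opening at its end, in the units of the state.
- get_obs(): the state, without advancing time (a new reading comes with each control period).
- read_camera(name): name is "scene" or "top" or "wrist"; returns a dict with "color" (480x640x3 uint8, red, green, blue), "range_z" (480x640 float32, m along the optical axis (not along the pixel's ray), 0 where there is no reading), "intrinsics" (3x3 intrinsics, pixels), "R" (3x3) and "t" (3): a world point X has camera coordinates R X + t; the wrist camera has in their place "hand_eye" (4x4, takes a point from camera to tool coordinates, whose origin is the TCP and whose axes are the tool frame's). Camera axes: x right, y down, z forward; pixel columns grow to the right and rows downward; lengths in m; the calibration is good to about 2 mm. A picture is of the moment at which its call begins: read the wrist's pose just before it.
- hand_in(): hands the job in, once; it reports no verdict.
The state is a dict: "t": time; "q": joint angles; "joint_vel": joint speeds; "joint_torque": joint torques, N m; "eef_pos": TCP position; "tool_rot": TCP orientation; "contact_force": force on the tool from outside, world axes, zero at the start; "torque": the same for the moment, N m; "gripper_width": opening from 0.0 (shut) to 1.0 (fully open).
Only numpy, scipy, OpenCV 4.12 (cv2) and the standard library are available. Lean on these libraries where they do the work, as an engineer would, in place of code of your own. Each camera call takes 0.05 s, during which the arm holds its last target. There are 200 camera calls.

## Working session

There is one attempt and no reset: what is moved stays moved. The work goes in short steps, Python scripts to look and compute and a tool call to move; the robot and the scene stay as the last step left them, time stands still between calls to the robot, and variables do not carry over. Pictures are saved under pics/ and viewed, about 8 in all and at most 12, crops included, and the job is handed in when it is done.

Besides the shell and the picture viewer there is one more tool, called after ">>>" as name(argument=value, ...), one argument or row to a line, values as JSON. play_rows: Moves the arm, as the interface text tells. Its arguments: {"type":"object","properties":{"increments":{"type":"array","items":{"type":"array"}},"gripper":{"type":"number"},"grip_force":{"type":"number"}},"required":["increments"]}

```bash
ls; mkdir -p pics
cat > h.py <<'E'
import numpy as np, cv2
from station import *
def pts(c):
    K=np.array(c["intrinsics"]);z=c["range_z"];v,u=np.mgrid[:z.shape[0],:z.shape[1]]
    P=np.stack([(u-K[0,2])/K[0,0]*z,(v-K[1,2])/K[1,1]*z,z],-1)
    return (P-np.array(c["t"]))@np.array(c["R"])   # R^T (P-t)
def red(im):
    h=cv2.cvtColor(im,cv2.COLOR_RGB2HSV)
    return ((h[...,0]<8)|(h[...,0]>172))&(h[...,1]>130)&(h[...,2]>60)
E
python3 - <<'E'
from h import *
o=get_obs();print({k:np.round(v,3) for k,v in o.items()})
ims=[]
for n in("top","scene"):
    c=read_camera(n);im=c["color"];ims.append(im)
    cv2.imwrite(f"pics/{n}0.png",im[...,::-1])
    W=pts(c);ok=c["range_z"]>0
    print(n,"cam pos",-np.array(c["R"]).T@np.array(c["t"]))
    m=red(im)&ok
    nn,l,s,ce=cv2.connectedComponentsWithStats(m.astype(np.uint8))
    for i in range(1,nn):
        if s[i,4]>30:
            w=W[l==i];print(s[i],np.round(np.median(w,0),3),np.round(w.min(0),3),np.round(w.max(0),3))
E
```

```text
pics
{'t': np.float64(0.0), 'q': array([ 1.054,  0.478,  0.022,  1.556, -0.012,  1.109, -0.083]), 'joint_vel': array([-0.001, -0.001, -0.001, -0.002, -0.002,  0.001,  0.002]), 'joint_torque': array([ 0.0000e+00, -5.9644e+01,  1.6080e+00, -2.8119e+01,  1.2000e-02,
        9.0000e-03,  0.0000e+00]), 'eef_pos': array([ 0.268, -0.619,  0.23 ]), 'tool_rot': array([ 0.591, -0.591,  0.389, -0.388]), 'contact_force': array([ 0.214, -1.175, -0.038]), 'torque': array([ 0.004,  0.005, -0.035]), 'gripper_width': np.float64(1.003)}
top cam pos [0.30622127 0.00940286 1.72715951]
[  85  174   31  114 1359] [0.533 0.676 0.061] [ 0.363  0.654 -0.007] [0.716 0.711 0.119]
[160 189   9   9  58] [0.644 0.456 0.149] [0.633 0.445 0.139] [0.656 0.469 0.158]
[312 218   7   9  50] [ 0.538 -0.002  0.287] [ 0.53  -0.01   0.254] [0.549 0.007 0.297]
scene cam pos [0.08696272 0.70133865 1.40403345]
[280 213   9  20 149] [0.54  0.006 0.273] [ 0.533 -0.01   0.228] [0.553 0.012 0.295]
[130 377  13  14 132] [0.646 0.46  0.15 ] [0.635 0.443 0.002] [0.722 0.473 0.158]
```

View pics/top0.png

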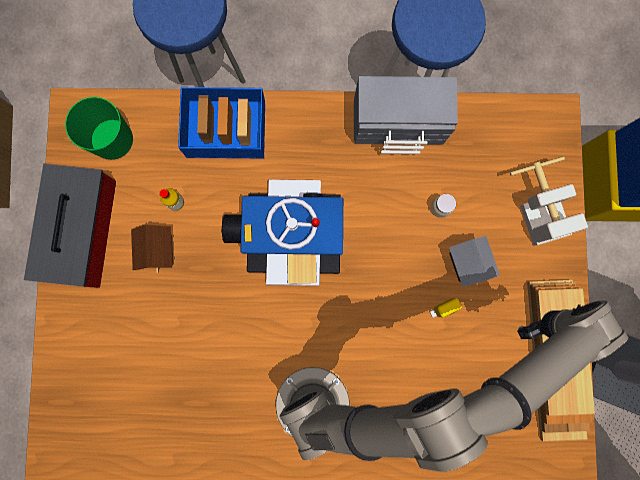

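View pics/scene0.png

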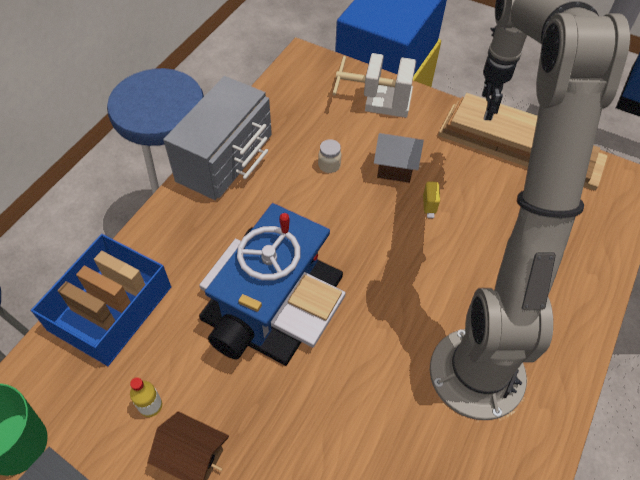

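The top view shows the hub near (291,223) and the handle at (316,222), on the wheel's −y side. The gauge is at (248,233). In the scene view the handle is at (284,223) and nothing else nearby is as tall. Clockwise means the first push goes toward the robot (−x).

```bash
cat >> h.py <<'E'
def ray(c,u,v,z):
    K=np.array(c["intrinsics"]);R=np.array(c["R"]);o=-R.T@np.array(c["t"])
    d=np.stack([(u-K[0,2])/K[0,0],(v-K[1,2])/K[1,1],np.ones_like(u,float)],-1)@R
    return o+d*((z-o[2])/d[...,2])[...,None]
def handle(c,zlo=.262,near=(.54,.066)):
    """red pixels on the handle: centroid ray cast at mid height of visible part"""
    W=pts(c);m=red(c["color"])&(W[...,2]>.22)&(W[...,2]<.31)&(np.hypot(W[...,0]-near[0],W[...,1]-near[1])<.11)
    return m,W
E
python3 - <<'E'
from h import *
from scipy.optimize import least_squares
from scipy.spatial.transform import Rotation as Ro
o=get_obs();w,x,y,z=o["tool_rot"];R=Ro.from_quat([x,y,z,w]).as_matrix();print(np.round(R,3))
for n in("top","scene"):
    c=read_camera(n);im=c["color"].astype(int);W=pts(c)
    near=np.hypot(W[...,0]-.538,W[...,1]-.066)
    white=(im.min(-1)>110)&(im.max(-1)-im.min(-1)<50)&(near<.1)&(W[...,2]>.205)&(W[...,2]<.24)
    v,u=np.nonzero(white)
    P=ray(c,u.astype(float),v.astype(float),.222)
    h=np.array([.538,.066])
    for _ in range(5):
        r=np.hypot(*(P[:,:2]-h).T);k=(r>.055)&(r<.082)
        s=least_squares(lambda p:np.hypot(*(P[k,:2]-p[:2]).T)-p[2],[*h,.068],loss="soft_l1",f_scale=.004);h=s.x[:2]
    print(n,"hub",np.round(s.x,4),k.sum(),"depth z med",np.median(W[white][:,2]))
    m,_=handle(c);v,u=np.nonzero(m)
    for zz in(.257,.28,.289):
        q=ray(c,np.array([u.mean()]),np.array([v.mean()]),zz)[0];d=q[:2]-h;print(zz,np.round(q,4),"r",np.hypot(*d).round(4),"ang",np.degrees(np.arctan2(d[1],d[0])).round(1),m.sum())
c=read_camera("wrist");print(np.round(c["hand_eye"],3),np.round(c["intrinsics"],0))
E
```

```text
[[ 0.398 -0.001  0.918]
 [-0.918  0.001  0.398]
 [-0.002 -1.    -0.   ]]
top hub [0.5451 0.0656 0.0672] 632 depth z med 0.22483190727906066
0.257 [ 0.5431 -0.0021  0.257 ] r 0.0678 ang -91.7 51
0.28 [ 0.5394 -0.0019  0.28  ] r 0.0678 ang -94.8 51
0.289 [ 0.538  -0.0019  0.289 ] r 0.0679 ang -96.0 51
scene hub [0.5479 0.0678 0.0672] 961 depth z med 0.22486043368277744
0.257 [ 0.5454 -0.0029  0.257 ] r 0.0707 ang -92.0 149
0.28 [0.5362 0.0112 0.28  ] r 0.0577 ang -101.6 149
0.289 [0.5326 0.0167 0.289 ] r 0.0533 ang -106.6 149
[[ 1.     0.    -0.001 -0.   ]
 [ 0.001 -0.297  0.955 -0.143]
 [ 0.    -0.955 -0.297  0.075]
 [ 0.     0.     0.     1.   ]] [[381.   0. 318.]
 [  0. 381. 236.]
 [  0.   0.   1.]]
```

>>> play_rows(
  increments=[
    [[0, -0.008, 0], [0, -4.44, 0]],
    [[0, -0.008, 0], [0, -4.44, 0]],
    [[0, -0.008, 0], [0, -4.44, 0]],
    [[0, -0.008, 0], [0, -4.44, 0]],
    [[0, -0.008, 0], [0, -4.44, 0]],
    [[0, -0.008, 0], [0, -4.44, 0]],
    [[0, -0.008, 0], [0, -4.44, 0]],
    [[0, -0.008, 0], [0, -4.44, 0]],
    [[0, -0.008, 0], [0, -4.44, 0]],
    [[0, -0.008, 0], [0, -4.44, 0]],
    [[0, -0.008, 0], [0, -4.44, 0]],
    [[0, -0.008, 0], [0, -4.44, 0]],
    [[0, -0.008, 0], [0, -4.44, 0]],
    [[0, -0.008, 0], [0, -4.44, 0]],
    [[0, -0.008, 0], [0, -4.44, 0]],
  ],
  gripper=0,
  grip_force=20,
)

```text
t: 1.5
eef_pos: [0.2682, -0.6193, 0.3515]
tool_rot: [0.707, -0.707, -0.001, 0.002]
contact_force: [0.2, 0.1, 0.9]
gripper_width: 0.0
```

>>> play_rows(
  increments=[
    [[0.014, 0, 0.026], [0, 0, 0]],
    [[0.014, 0, 0.026], [0, 0, 0]],
    [[0.014, 0, 0.026], [0, 0, 0]],
    [[0.014, 0, 0.026], [0, 0, 0]],
    [[0.014, 0, 0.026], [0, 0, 0]],
    [[0.014, 0, 0.026], [0, 0, 0]],
    [[0.014, 0, 0.026], [0, 0, 0]],
    [[0.014, 0, 0.026], [0, 0, 0]],
    [[0.014, 0, 0.026], [0, 0, 0]],
    [[0.014, 0, 0.026], [0, 0, 0]],
    [[0.014, 0, 0.026], [0, 0, 0]],
    [[0.014, 0, 0.026], [0, 0, 0]],
    [[0.014, 0, 0.026], [0, 0, 0]],
    [[0.014, 0, 0.026], [0, 0, 0]],
    [[0.014, 0, 0.026], [0, 0, 0]],
    [[0.014, 0, 0.026], [0, 0, 0]],
    [[0.014, 0, 0.026], [0, 0, 0]],
    [[0.014, 0, 0.026], [0, 0, 0]],
    [[0.014, 0, 0.026], [0, 0, 0]],
    [[0, 0, 0], [0, 0, 0]],
  ],
)

```text
t: 3.17
eef_pos: [0.5363, -0.1183, 0.3515]
tool_rot: [0.708, -0.706, -0.004, 0.003]
contact_force: [-0.2, 0.5, 0.7]
gripper_width: -0.001
```

>>> play_rows(
  increments=[
    [[0.01, 0, 0.02], [0, 0, 0]],
    [[0.01, 0, 0.02], [0, 0, 0]],
    [[0.01, 0, 0.02], [0, 0, 0]],
    [[0.01, 0, 0.02], [0, 0, 0]],
    [[0.01, 0, 0.02], [0, 0, 0]],
    [[0.006, 0, 0.014], [0, 0, 0]],
    [[0, 0, 0], [0, 0, 0]],
    [[0, 0, 0], [0, 0, 0]],
  ],
)

```text
t: 3.83
eef_pos: [0.59, -0.0107, 0.3511]
tool_rot: [0.707, -0.707, -0.001, 0.001]
contact_force: [0.5, 0.4, -0.4]
gripper_width: -0.004
```

```bash
cat >> h.py <<'E'
from scipy.spatial.transform import Rotation as Ro
def wrist():
    o=get_obs();c=read_camera("wrist");w,x,y,z=o["tool_rot"];Rt=Ro.from_quat([x,y,z,w]).as_matrix()
    H=np.array(c["hand_eye"]);Rc=Rt@H[:3,:3];tc=Rt@H[:3,3]+o["eef_pos"]
    c["R"]=Rc.T;c["t"]=-Rc.T@tc;return o,c
E
python3 - <<'E'
from h import *
from scipy.optimize import least_squares
o,c=wrist();print(o["eef_pos"],o["contact_force"]);cv2.imwrite("pics/w1.png",c["color"][...,::-1])
im=c["color"].astype(int);W=pts(c)
near=np.hypot(W[...,0]-.546,W[...,1]-.0667)
white=(im.min(-1)>110)&(im.max(-1)-im.min(-1)<50)&(near<.1)&(W[...,2]>.21)&(W[...,2]<.24)
P=W[white];k=(np.hypot(*(P[:,:2]-[.546,.0667]).T)>.055)
s=least_squares(lambda p:np.hypot(*(P[k,:2]-p[:2]).T)-p[2],[.546,.067,.068],loss="soft_l1",f_scale=.004);print("hub",s.x,k.sum())
m,_=handle(c);w=W[m];print(m.sum(),np.round([w.min(0),np.median(w,0),w.max(0)],4))
for lo in(.23,.25,.27,.287):
    a=w[(w[:,2]>lo)&(w[:,2]<lo+.02)]
    if len(a)>5: print(lo,len(a),a.mean(0).round(4),a.min(0).round(4),a.max(0).round(4))
E
```

```text
[ 0.59003405 -0.01071907  0.35106778] [ 0.52733485  0.40655766 -0.35292366]
hub [0.54715621 0.06569563 0.06597074] 12276
1629 [[ 0.5322 -0.0123  0.2284]
 [ 0.5453  0.0026  0.2848]
 [ 0.5543  0.0103  0.291 ]]
0.23 111 [0.5471 0.0048 0.2415] [ 0.5391 -0.0019  0.2308] [0.5523 0.0085 0.2499]
0.25 187 [0.5478 0.0059 0.2608] [ 0.538  -0.0026  0.2503] [0.5539 0.0098 0.2699]
0.27 1300 [0.5443 0.0009 0.2844] [ 0.5322 -0.0123  0.27  ] [0.5543 0.0103 0.29  ]
0.287 538 [ 0.5427 -0.0013  0.2888] [ 0.5348 -0.0094  0.287 ] [0.5506 0.0067 0.291 ]
```

View pics/w1.png

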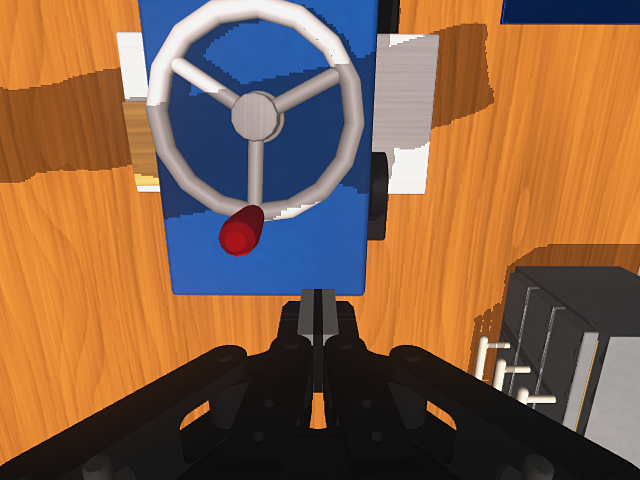

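The wrist view shows the handle top at (240,238), the hub at (256,117) and the shut fingertips at (318,300). The finger links spread out behind the tips, at about (235,350) and (400,350). I'll check that profile before lowering.

Run:
```python
from h import *
c=read_camera("wrist");H=np.array(c["hand_eye"]);K=np.array(c["intrinsics"]);z=c["range_z"]
v,u=np.mgrid[:480,:640];P=np.stack([(u-K[0,2])/K[0,0]*z,(v-K[1,2])/K[1,1]*z,z],-1)@H[:3,:3].T+H[:3,3]
P=P[(z>0.02)&(v>285)&(P[...,1]<.004)]*1000
print(len(P))
for y in range(-110,5,6):
    a=P[(P[:,1]>=y)&(P[:,1]<y+6)]
    if len(a)>3: print(y,y+6,len(a),"x",a[:,0].min().round(),a[:,0].max().round(),"z",a[:,2].min().round(),a[:,2].max().round())
```

```text
61473
-98 -92 1974 x -19.0 18.0 z 16.0 21.0
-92 -86 7260 x -61.0 61.0 z 9.0 19.0
-86 -80 10882 x -63.0 61.0 z 3.0 19.0
-80 -74 10049 x -58.0 56.0 z -6.0 18.0
-74 -68 8421 x -53.0 52.0 z -9.0 18.0
-68 -62 4777 x -49.0 47.0 z -10.0 18.0
-62 -56 6621 x -44.0 42.0 z -9.0 13.0
-56 -50 4583 x -39.0 38.0 z -12.0 14.0
-50 -44 2709 x -34.0 33.0 z -13.0 14.0
-44 -38 795 x -22.0 21.0 z -11.0 14.0
-38 -32 882 x -14.0 12.0 z -12.0 12.0
-32 -26 674 x -14.0 13.0 z 6.0 12.0
-26 -20 632 x -14.0 13.0 z 6.0 12.0
-20 -14 545 x -14.0 13.0 z 6.0 11.0
-14 -8 486 x -14.0 13.0 z 6.0 11.0
-8 -2 183 x -13.0 11.0 z 6.0 11.0
```

>>> play_rows(
  increments=[
    [[0, 0, 0.006], [0, 0, 0]],
    [[0, 0, 0.006], [0, 0, 0]],
    [[0, 0.0105, 0], [0, 0, 0]],
    [[0, 0.0105, 0], [0, 0, 0]],
    [[0, 0.0105, 0], [0, 0, 0]],
    [[0, 0.0105, 0], [0, 0, 0]],
    [[0, 0.0105, 0], [0, 0, 0]],
    [[0, 0.0105, 0], [0, 0, 0]],
    [[0, 0.0105, 0], [0, 0, 0]],
    [[0, 0.0105, 0], [0, 0, 0]],
    [[0, 0.0085, 0], [0, 0, 0]],
    [[-0.003, 0, 0], [0, 0, 0]],
    [[-0.004, 0, 0], [0, 0, 0]],
    [[-0.004, 0, 0], [0, 0, 0]],
    [[-0.003, 0, 0], [0, 0, 0]],
    [[0, 0, 0], [0, 0, 0]],
  ],
)

```text
t: 5.27
eef_pos: [0.5757, 0.0008, 0.2596]
tool_rot: [-0.707, 0.707, 0.001, 0.0]
contact_force: [-0.6, -0.2, -0.7]
gripper_width: 0.004
```

>>> play_rows(
  increments=[
    [[-0.002, 0, 0], [0, 0, 0]],
    [[-0.002, 0, 0], [0, 0, 0]],
    [[-0.002, 0, 0.0005], [0, 0, 0]],
    [[-0.002, 0, 0.0005], [0, 0, 0]],
    [[-0.0042, 0, -0.0008], [0, 0, 0]],
    [[-0.0042, 0, -0.0008], [0, 0, 0]],
    [[-0.0042, 0, -0.0008], [0, 0, 0]],
    [[-0.0042, 0, -0.0008], [0, 0, 0]],
    [[-0.0042, 0, 0.0003], [0, 0, 0]],
    [[-0.0042, 0, 0.0003], [0, 0, 0]],
    [[-0.0043, 0, 0.0003], [0, 0, 0]],
    [[-0.0043, 0, 0.0003], [0, 0, 0]],
  ],
)

```text
t: 6.27
eef_pos: [0.5339, -0.0004, 0.2589]
tool_rot: [-0.707, 0.707, 0.0, -0.0]
contact_force: [1.5, -0.0, -0.2]
gripper_width: 0.0
```

```bash
cat > look.py <<'E'
from h import *
hub=np.array([.5465,.0663])
o,c=wrist();e=o["eef_pos"];d=e[:2]-hub
print("t",o["t"],"tcp",e.round(4),"r",np.hypot(*d).round(4),"ang",np.degrees(np.arctan2(d[1],d[0])).round(1),"F",np.round(o["contact_force"],1))
m,W=handle(c,near=hub);w=W[m]
a=w[w[:,2]>.286]
if len(a)>20:
    p=(a[:,:2].max(0)+a[:,:2].min(0))/2;d=p-hub;print("handle top",p.round(4),"r",np.hypot(*d).round(4),"ang",np.degrees(np.arctan2(d[1],d[0])).round(1),len(a))
else: print("handle px",m.sum(),len(a))
E
python3 look.py
```

```text
t 6.2667 tcp [ 5.339e-01 -4.000e-04  2.589e-01] r 0.0678 ang -100.7 F [ 1.5 -0.  -0.2]
handle top [0.5089 0.01  ] r 0.0677 ang -123.8 1725
```

>>> play_rows(
  increments=[
    [[-0.004, 0, 0.0013], [0, 0, 0]],
    [[-0.004, 0, 0.0013], [0, 0, 0]],
    [[-0.0041, 0, 0.0013], [0, 0, 0]],
    [[-0.0041, 0, 0.0014], [0, 0, 0]],
    [[-0.0036, 0, 0.0023], [0, 0, 0]],
    [[-0.0036, 0, 0.0023], [0, 0, 0]],
    [[-0.0036, 0, 0.0023], [0, 0, 0]],
    [[-0.0036, 0, 0.0023], [0, 0, 0]],
    [[-0.0029, 0, 0.0031], [0, 0, 0]],
    [[-0.0029, 0, 0.0031], [0, 0, 0]],
    [[-0.0029, 0, 0.0031], [0, 0, 0]],
    [[-0.0029, 0, 0.0031], [0, 0, 0]],
    [[-0.002, 0, 0.0037], [0, 0, 0]],
    [[-0.002, 0, 0.0037], [0, 0, 0]],
    [[-0.0021, 0, 0.0037], [0, 0, 0]],
    [[-0.0021, 0, 0.0038], [0, 0, 0]],
  ],
)

```text
t: 7.65
eef_pos: [0.4835, 0.0418, 0.2587]
tool_rot: [-0.707, 0.707, -0.0, -0.0]
contact_force: [1.0, -2.7, 0.6]
gripper_width: 0.001
```

```bash
python3 look.py
```

```text
t 7.65 tcp [0.4835 0.0418 0.2587] r 0.0676 ang -158.8 F [ 1.  -2.7  0.6]
handle top [0.4783 0.0649] r 0.0682 ang -178.8 1887
```

>>> play_rows(
  increments=[
    [[-0.0011, 0, 0.0041], [0, 0, 0]],
    [[-0.0011, 0, 0.0041], [0, 0, 0]],
    [[-0.001, 0, 0.0041], [0, 0, 0]],
    [[-0.001, 0, 0.0042], [0, 0, 0]],
    [[0, 0, 0.0043], [0, 0, 0]],
    [[0, 0, 0.0043], [0, 0, 0]],
    [[0, 0, 0.0042], [0, 0, 0]],
    [[0, 0, 0.0042], [0, 0, 0]],
    [[0.001, 0, 0.0041], [0, 0, 0]],
    [[0.001, 0, 0.0041], [0, 0, 0]],
    [[0.0011, 0, 0.0041], [0, 0, 0]],
    [[0.0011, 0, 0.0042], [0, 0, 0]],
    [[0.002, 0, 0.0037], [0, 0, 0]],
    [[0.002, 0, 0.0037], [0, 0, 0]],
    [[0.0021, 0, 0.0037], [0, 0, 0]],
    [[0.0021, 0, 0.0038], [0, 0, 0]],
    [[0.0029, 0, 0.0031], [0, 0, 0]],
    [[0.0029, 0, 0.0031], [0, 0, 0]],
    [[0.0029, 0, 0.0031], [0, 0, 0]],
    [[0.0029, 0, 0.0031], [0, 0, 0]],
  ],
)

```text
t: 9.37
eef_pos: [0.5038, 0.1193, 0.2587]
tool_rot: [0.707, -0.707, -0.0, 0.0]
contact_force: [-2.6, -1.4, -0.3]
gripper_width: 0.001
```

```bash
python3 look.py
```

```text
t 9.3667 tcp [0.5038 0.1193 0.2587] r 0.0681 ang 128.8 F [-2.6 -1.4 -0.3]
handle top [0.5265 0.1314] r 0.0681 ang 107.0 1736
```

>>> play_rows(
  increments=[
    [[0.0036, 0, 0.0023], [0, 0, 0]],
    [[0.0036, 0, 0.0023], [0, 0, 0]],
    [[0.0036, 0, 0.0023], [0, 0, 0]],
    [[0.0036, 0, 0.0022], [0, 0, 0]],
    [[0.0041, 0, 0.0013], [0, 0, 0]],
    [[0.0041, 0, 0.0013], [0, 0, 0]],
    [[0.004, 0, 0.0013], [0, 0, 0]],
    [[0.004, 0, 0.0013], [0, 0, 0]],
    [[0.0043, 0, 0.0003], [0, 0, 0]],
    [[0.0043, 0, 0.0003], [0, 0, 0]],
    [[0.0042, 0, 0.0003], [0, 0, 0]],
    [[0.0042, 0, 0.0002], [0, 0, 0]],
    [[0.0042, 0, -0.0008], [0, 0, 0]],
    [[0.0042, 0, -0.0008], [0, 0, 0]],
    [[0.0042, 0, -0.0008], [0, 0, 0]],
    [[0.0042, 0, -0.0008], [0, 0, 0]],
    [[0.0039, 0, -0.0018], [0, 0, 0]],
    [[0.0039, 0, -0.0018], [0, 0, 0]],
    [[0.0038, 0, -0.0018], [0, 0, 0]],
    [[0.0038, 0, -0.0018], [0, 0, 0]],
  ],
)

```text
t: 11.08
eef_pos: [0.5841, 0.1238, 0.2589]
tool_rot: [0.707, -0.707, -0.0, -0.0]
contact_force: [-1.8, 1.8, -1.2]
gripper_width: -0.004
```

```bash
python3 look.py
```

```text
t 11.0833 tcp [0.5841 0.1238 0.2589] r 0.0687 ang 56.9 F [-1.8  1.8 -1.2]
handle px 1194 0
```

>>> play_rows(
  increments=[
    [[0.0032, 0, -0.0027], [0, 0, 0]],
    [[0.0032, 0, -0.0027], [0, 0, 0]],
    [[0.0032, 0, -0.0028], [0, 0, 0]],
    [[0.0032, 0, -0.0028], [0, 0, 0]],
    [[0.0025, 0, -0.0035], [0, 0, 0]],
    [[0.0025, 0, -0.0035], [0, 0, 0]],
    [[0.0025, 0, -0.0034], [0, 0, 0]],
    [[0.0024, 0, -0.0034], [0, 0, 0]],
    [[0.0016, 0, -0.004], [0, 0, 0]],
    [[0.0016, 0, -0.004], [0, 0, 0]],
    [[0.0015, 0, -0.0039], [0, 0, 0]],
    [[0.0015, 0, -0.0039], [0, 0, 0]],
    [[0.0005, 0, -0.0042], [0, 0, 0]],
    [[0.0005, 0, -0.0042], [0, 0, 0]],
    [[0.0005, 0, -0.0042], [0, 0, 0]],
    [[0.0005, 0, -0.0043], [0, 0, 0]],
    [[-0.0005, 0, -0.0042], [0, 0, 0]],
    [[-0.0005, 0, -0.0042], [0, 0, 0]],
    [[-0.0005, 0, -0.0042], [0, 0, 0]],
    [[-0.0005, 0, -0.0043], [0, 0, 0]],
  ],
)

```text
t: 12.8
eef_pos: [0.6124, 0.0491, 0.2589]
tool_rot: [-0.707, 0.707, 0.0, -0.0]
contact_force: [0.3, 2.4, 0.4]
gripper_width: -0.001
```

```bash
python3 look.py
python3 - <<'E'
from h import *
for n in("scene","top"):
    c=read_camera(n);m,W=handle(c);v,u=np.nonzero(m);print(n,m.sum(),u.mean(),v.mean())
    ref=cv2.imread(f"pics/{n}0.png")[...,::-1]
    if n=="scene": cv2.imwrite("pics/s2.png",cv2.resize(c["color"][130:330,180:430],None,fx=3,fy=3)[...,::-1])
E
```

```text
t 12.8 tcp [0.6124 0.0491 0.2589] r 0.0681 ang -14.7 F [0.3 2.4 0.4]
handle top [0.6111 0.0312] r 0.0736 ang -28.5 39
scene 66 257.1060606060606 224.86363636363637
top 0 nan nan<stdin>:3: RuntimeWarning: Mean of empty slice.
  ret = ret.dtype.type(ret / rcount)
```

View pics/s2.png

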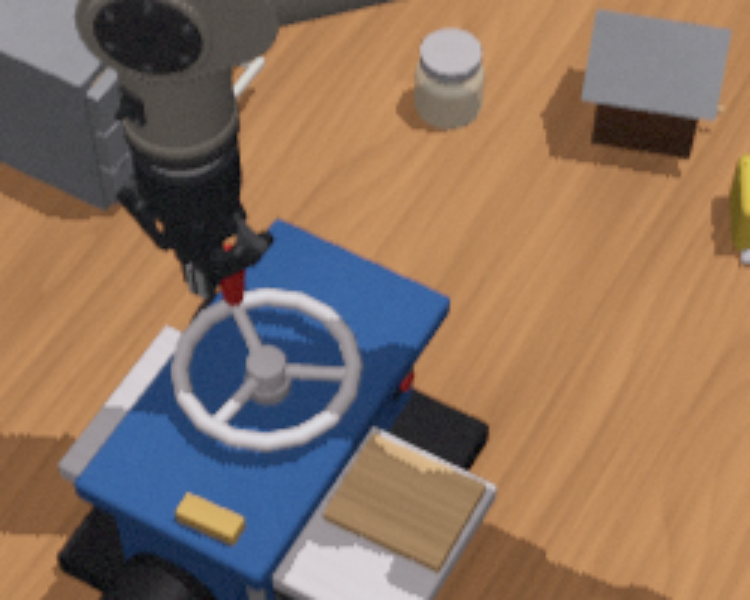

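The crop of the scene view shows the fingertips against the red handle at (232,275). The gauge (210,518) and slat (405,500) have not moved. I'll push on to about 10° short of the target, then measure.

>>> play_rows(
  increments=[
    [[-0.0016, 0, -0.004], [0, 0, 0]],
    [[-0.0016, 0, -0.004], [0, 0, 0]],
    [[-0.0016, 0, -0.0039], [0, 0, 0]],
    [[-0.0015, 0, -0.0039], [0, 0, 0]],
    [[-0.0025, 0, -0.0035], [0, 0, 0]],
    [[-0.0025, 0, -0.0035], [0, 0, 0]],
    [[-0.0025, 0, -0.0034], [0, 0, 0]],
    [[-0.0025, 0, -0.0034], [0, 0, 0]],
    [[-0.0033, 0, -0.0027], [0, 0, 0]],
    [[-0.0033, 0, -0.0027], [0, 0, 0]],
    [[-0.0016, 0, -0.0013], [0, 0, 0]],
    [[-0.0016, 0, -0.0013], [0, 0, 0]],
    [[-0.0016, 0, -0.0013], [0, 0, 0]],
    [[0, 0, 0], [0, 0, 0]],
  ],
)

```text
t: 14.12
eef_pos: [0.5844, 0.0099, 0.2588]
tool_rot: [-0.707, 0.707, -0.0, -0.0]
contact_force: [0.9, -0.3, -0.4]
gripper_width: 0.003
```

```bash
python3 look.py
python3 - <<'E'
from h import *
for n in("scene","top"):
    c=read_camera(n);m,W=handle(c);v,u=np.nonzero(m);print(n,m.sum(), u.mean() if m.any() else 0, v.mean() if m.any() else 0)
E
```

```text
t 14.1167 tcp [0.5844 0.0099 0.2588] r 0.0679 ang -56.1 F [ 0.9 -0.3 -0.4]
handle top [0.5634 0.0139] r 0.0551 ang -72.1 47
scene 125 277.992 220.944
top 0 0 0
```

>>> play_rows(
  increments=[
    [[-0.0018, 0, -0.001], [0, 0, 0]],
    [[-0.0018, 0, -0.001], [0, 0, 0]],
    [[-0.0018, 0, -0.001], [0, 0, 0]],
    [[-0.0018, 0, -0.001], [0, 0, 0]],
    [[-0.0018, 0, -0.001], [0, 0, 0]],
    [[0, 0, 0], [0, 0, 0]],
    [[0.003, 0, 0], [0, 0, 0]],
    [[0.006, 0, 0], [0, 0, 0]],
    [[0.0065, 0, 0], [0, 0, 0]],
    [[0, -0.01, -0.005], [0, 0, 0]],
    [[0, -0.01, -0.005], [0, 0, 0]],
    [[0, -0.01, -0.005], [0, 0, 0]],
    [[0, -0.01, 0], [0, 0, 0]],
    [[0, -0.01, 0], [0, 0, 0]],
    [[0, -0.01, 0], [0, 0, 0]],
    [[0, -0.01, 0], [0, 0, 0]],
    [[0, -0.01, 0], [0, 0, 0]],
    [[0, -0.012, 0], [0, 0, 0]],
    [[0, 0, 0], [0, 0, 0]],
  ],
)

```text
t: 15.85
eef_pos: [0.5923, -0.009, 0.3539]
tool_rot: [0.707, -0.707, -0.002, -0.001]
contact_force: [0.2, -0.0, 0.5]
gripper_width: -0.003
```

```bash
cat > cmp.py <<'E'
from h import *
hub=np.array([.5465,.0663]);A=lambda p:np.degrees(np.arctan2(*(p-hub)[::-1])).round(2)
o,c=wrist();print(o["t"],o["eef_pos"].round(4))
im0=cv2.imread("pics/w1.png")[...,::-1]
m,W=handle(c);a=W[m];a=a[a[:,2]>.287];print("now ",len(a),a.mean(0).round(4),a.min(0).round(4),a.max(0).round(4),"ang",A(a.mean(0)[:2]),"ref ang",A(np.array([.5427,-.0013])),m.sum(),"px",np.argwhere(m).mean(0)[::-1].round(1))
m0=red(im0);m0[:,:200]=0;m0[:200]=0;m0[270:]=0;m0[:,290:]=0;print("ref wrist px",np.argwhere(m0).mean(0)[::-1].round(1),m0.sum())
for n in("scene","top"):
    c=read_camera(n);m,_=handle(c);im0=np.ascontiguousarray(cv2.imread(f"pics/{n}0.png")[...,::-1]);m0=red(im0)
    b=(slice(200,245),slice(245,345));f=lambda k:(np.argwhere(k[b]).mean(0)[::-1]+[245,200]).round(2) if k[b].any() else None
    print(n,"now",f(red(c["color"])),red(c["color"])[b].sum(),"ref",f(m0),m0[b].sum())
E
python3 cmp.py
```

```text
15.85 [ 0.5923 -0.009   0.3539]
now  508 [ 0.5496 -0.0017  0.2888] [ 0.5417 -0.0098  0.287 ] [0.5579 0.0055 0.2912] ang -87.36 ref ang -93.22 1558 px [249.8 232.3]
ref wrist px [241.9 230.8] 1633
scene now [281.77 221.22] 139 ref [284.28 222.19] 149
top now [312.29 219.71] 7 ref [315.06 221.94] 50
```

>>> play_rows(
  increments=[
    [[0, 0.01, 0.004], [0, 0, 0]],
    [[0, 0.01, 0.004], [0, 0, 0]],
    [[0, 0.01, 0.003], [0, 0, 0]],
    [[0, 0.01, 0], [0, 0, 0]],
    [[0, 0.01, 0], [0, 0, 0]],
    [[0, 0.01, 0], [0, 0, 0]],
    [[0, 0.01, 0], [0, 0, 0]],
    [[0, 0.01, 0], [0, 0, 0]],
    [[0, 0.01, 0], [0, 0, 0]],
    [[0, 0.005, 0], [0, 0, 0]],
    [[-0.004, 0, 0], [0, 0, 0]],
    [[-0.004, 0, 0], [0, 0, 0]],
    [[-0.003, 0, 0], [0, 0, 0]],
    [[-0.002, 0, 0], [0, 0, 0]],
    [[0, 0, 0], [0, 0, 0]],
  ],
)

```text
t: 17.25
eef_pos: [0.578, 0.0015, 0.2565]
tool_rot: [-0.707, 0.707, 0.001, 0.0]
contact_force: [0.7, -0.1, -0.1]
gripper_width: -0.004
```

>>> play_rows(
  increments=[
    [[-0.001, 0, 0], [0, 0, 0]],
    [[-0.001, 0, 0], [0, 0, 0]],
    [[-0.001, 0, 0], [0, 0, 0]],
    [[-0.001, 0, 0], [0, 0, 0]],
    [[-0.001, 0, 0], [0, 0, 0]],
    [[-0.001, 0, 0], [0, 0, 0]],
    [[-0.001, 0, 0], [0, 0, 0]],
    [[-0.0005, 0, 0], [0, 0, 0]],
    [[0, 0, 0], [0, 0, 0]],
    [[0, 0, 0], [0, 0, 0]],
  ],
)

```text
t: 18.08
eef_pos: [0.5707, 0.0015, 0.2559]
tool_rot: [-0.707, 0.707, 0.0, -0.0]
contact_force: [0.9, -0.5, 1.3]
gripper_width: 0.001
```

>>> play_rows(
  increments=[
    [[0.003, 0, 0], [0, 0, 0]],
    [[0.006, 0, 0], [0, 0, 0]],
    [[0.0105, 0, 0], [0, 0, 0]],
    [[0, -0.01, -0.005], [0, 0, 0]],
    [[0, -0.01, -0.005], [0, 0, 0]],
    [[0, -0.01, -0.002], [0, 0, 0]],
    [[0, -0.01, 0], [0, 0, 0]],
    [[0, -0.01, 0], [0, 0, 0]],
    [[0, -0.01, 0], [0, 0, 0]],
    [[0, -0.01, 0], [0, 0, 0]],
    [[0, -0.01, 0], [0, 0, 0]],
    [[0, -0.014, 0], [0, 0, 0]],
    [[0, 0, 0], [0, 0, 0]],
  ],
)

```text
t: 19.17
eef_pos: [0.5914, -0.01, 0.3531]
tool_rot: [0.707, -0.707, -0.002, -0.001]
contact_force: [-0.4, 0.8, -0.1]
gripper_width: -0.0
```

```bash
python3 cmp.py
```

```text
19.1667 [ 0.5914 -0.01    0.3531]
now  539 [ 0.545  -0.0016  0.2887] [ 0.5365 -0.0099  0.287 ] [0.5533 0.0059 0.2909] ang -91.24 ref ang -93.22 1591 px [243.4 231.1]
ref wrist px [241.9 230.8] 1633
scene now [283.36 221.88] 144 ref [284.28 222.19] 149
top now [312.56 221.89] 9 ref [315.06 221.94] 50
```

>>> play_rows(
  increments=[
    [[0, 0.01, 0.004], [0, 0, 0]],
    [[0, 0.01, 0.004], [0, 0, 0]],
    [[0, 0.01, 0.003], [0, 0, 0]],
    [[0, 0.01, 0], [0, 0, 0]],
    [[0, 0.01, 0], [0, 0, 0]],
    [[0, 0.01, 0], [0, 0, 0]],
    [[0, 0.01, 0], [0, 0, 0]],
    [[0, 0.01, 0], [0, 0, 0]],
    [[0, 0.01, 0], [0, 0, 0]],
    [[0, 0.006, 0], [0, 0, 0]],
    [[-0.005, 0, 0], [0, 0, 0]],
    [[-0.005, 0, 0], [0, 0, 0]],
    [[-0.005, 0, 0], [0, 0, 0]],
    [[-0.002, 0, 0], [0, 0, 0]],
    [[-0.001, 0, 0], [0, 0, 0]],
    [[0, 0, 0], [0, 0, 0]],
    [[0, 0, 0], [0, 0, 0]],
  ],
)

```text
t: 20.73
eef_pos: [0.5724, 0.0005, 0.2542]
tool_rot: [-0.707, 0.707, 0.0, 0.0]
contact_force: [0.3, -0.4, -0.8]
gripper_width: -0.004
```

>>> play_rows(
  increments=[
    [[-0.001, 0, 0], [0, 0, 0]],
    [[-0.001, 0, 0], [0, 0, 0]],
    [[-0.001, 0, 0], [0, 0, 0]],
    [[-0.001, 0, 0], [0, 0, 0]],
    [[0, 0, 0], [0, 0, 0]],
    [[0, 0, 0], [0, 0, 0]],
  ],
)

```text
t: 21.23
eef_pos: [0.5684, 0.0005, 0.2539]
tool_rot: [-0.707, 0.707, 0.0, 0.0]
contact_force: [2.7, -0.1, -0.1]
gripper_width: -0.002
```

>>> play_rows(
  increments=[
    [[0.003, 0, 0], [0, 0, 0]],
    [[0.006, 0, 0], [0, 0, 0]],
    [[0.0125, 0, 0], [0, 0, 0]],
    [[0, -0.01, -0.005], [0, 0, 0]],
    [[0, -0.01, -0.005], [0, 0, 0]],
    [[0, -0.01, -0.002], [0, 0, 0]],
    [[0, -0.01, 0], [0, 0, 0]],
    [[0, -0.01, 0], [0, 0, 0]],
    [[0, -0.01, 0], [0, 0, 0]],
    [[0, -0.01, 0], [0, 0, 0]],
    [[0, -0.01, 0], [0, 0, 0]],
    [[0, -0.016, 0], [0, 0, 0]],
    [[0, 0, 0], [0, 0, 0]],
  ],
)

```text
t: 22.32
eef_pos: [0.591, -0.0109, 0.3533]
tool_rot: [0.707, -0.707, -0.002, -0.002]
contact_force: [-0.3, 0.6, 1.3]
gripper_width: 0.001
```

```bash
python3 cmp.py
```

```text
22.3167 [ 0.591  -0.0109  0.3533]
now  533 [ 0.5426 -0.0014  0.2887] [ 0.5344 -0.0097  0.287 ] [0.5507 0.0061 0.2912] ang -93.3 ref ang -93.22 1590 px [240.2 229.3]
ref wrist px [241.9 230.8] 1633
scene now [284.28 222.34] 141 ref [284.28 222.19] 149
top now [312.81 222.19] 16 ref [315.06 221.94] 50
```

The handle matches its starting reading. I'll move clear and do a last unobstructed comparison.

>>> play_rows(
  increments=[
    [[0, -0.01, -0.01], [0, 0, 0]],
    [[0, -0.01, -0.02], [0, 0, 0]],
    [[0, 0, -0.02], [0, 0, 0]],
    [[0, 0, -0.02], [0, 0, 0]],
    [[0, 0, -0.02], [0, 0, 0]],
    [[0, 0, -0.02], [0, 0, 0]],
    [[0, 0, -0.02], [0, 0, 0]],
    [[0, 0, -0.02], [0, 0, 0]],
    [[0, 0, -0.02], [0, 0, 0]],
    [[0, 0, -0.02], [0, 0, 0]],
    [[0, 0, -0.02], [0, 0, 0]],
    [[0, 0, -0.01], [0, 0, 0]],
    [[0, 0, 0], [0, 0, 0]],
    [[0, 0, 0], [0, 0, 0]],
  ],
)

```text
t: 23.63
eef_pos: [0.5896, -0.2315, 0.3695]
tool_rot: [0.707, -0.707, 0.0, 0.0]
contact_force: [0.1, 0.5, -0.6]
gripper_width: 0.001
```

```bash
python3 cmp.py 2>/dev/null| grep -v wrist
python3 - <<'E'
from h import *
c=read_camera("top");a=c["color"][...,::-1];b=cv2.imread("pics/top0.png")
s=[cv2.resize(x[150:330,120:470],None,fx=2,fy=1.6) for x in(b,a)]
cv2.imwrite("pics/end.png",np.vstack(s))
E
python3 cmp.py | tail -2
```

```text
23.6333 [ 0.5896 -0.2315  0.3695]
23.7333 [ 0.59   -0.2297  0.3699]cmp.py:5: RuntimeWarning: Mean of empty slice.
  m,W=handle(c);a=W[m];a=a[a[:,2]>.287];print("now ",len(a),a.mean(0).round(4),a.min(0).round(4),a.max(0).round(4),"ang",A(a.mean(0)[:2]),"ref ang",A(np.array([.5427,-.0013])),m.sum(),"px",np.argwhere(m).mean(0)[::-1].round(1))
  ret = um.true_divide(
Traceback (most recent call last):
  File "cmp.py", line 5, in <module>
    m,W=handle(c);a=W[m];a=a[a[:,2]>.287];print("now ",len(a),a.mean(0).round(4),a.min(0).round(4),a.max(0).round(4),"ang",A(a.mean(0)[:2]),"ref ang",A(np.array([.5427,-.0013])),m.sum(),"px",np.argwhere(m).mean(0)[::-1].round(1))
                                                                                 ~~~~~^^^
ValueError: zero-size array to reduction operation minimum which has no identity
```

View pics/end.png

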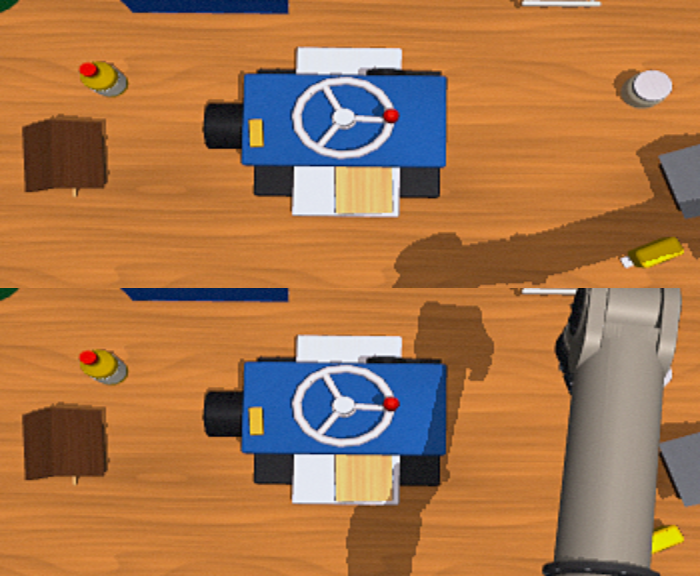

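Start is above, now below. The handle (391,116 against 391,404−288), spokes, gauge and slat all coincide.

Run:
```python
from h import *
ok=True
for n in("scene","top"):
    c=read_camera(n);b=(slice(200,245),slice(265,345))
    f=lambda k:np.argwhere(red(k)[b]).mean(0)[::-1]
    d=f(c["color"])-f(np.ascontiguousarray(cv2.imread(f"pics/{n}0.png")[...,::-1]));print(n,d.round(2));ok&=np.hypot(*d)<.8
print(get_obs()["contact_force"].round(1))
if ok: print(hand_in())
```

```text
scene [ 0.01 -0.11]
top [ 0.1 -0.1]
[-0.4 -0.5  0.4]
the job is handed in; nothing more can be done
None
```

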